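Tip a standing firebrick over and close the hearth vent with it

ROBOT

A 6-joint arm with a two-finger parallel gripper is mounted at the origin on the work surface. World frame = base frame: x ahead of the robot, y to its left, z up, the work surface at z = 0. Lengths are in m, angles in rad, forces in N, time in s.
With the tool pointing down it reaches from about 0.375 to 0.9 m from the base axis. Payload 3.1 kg.
Tool frame: the origin (TCP) lies between the finger pads; the fingertips stand 25 mm ahead of it and the grasp point (between the pads) lies 6 mm ahead of it; x points along the fingers, y is the direction in which the jaws open and shut, and the axes are right-handed (so a half turn about x gives the same grasp; the last joint's range is limited). The gripper opens to 85 mm and grips with 20 to 120 N. Pads are 22 mm wide; open, the fingers measure 114 mm over their backs; the gripper's body (76 mm by 85 mm) begins 54 mm behind the grasp point. The pads swing forward as they close: fully open they stand 13 mm farther back than shut.
Start: joints at [-1.357, 0.527, 1.433, -0, 1.181, -0.178], TCP at [0.239, -0.578, 0.256] pointing down, gripper open.
Joint ranges: [-3.08, 3.08], [-0.75, 2.2], [0.22, 2.44], [-1.43, 4.57], [0, 2.65], [-2.85, 2.85]. Speed limits (rad/s): [2.79, 2.79, 3.14, 3.14, 3.14, 3.14].

INTERFACE

Orientations are given as a unit quaternion [x, y, z, w].
In Python, from station import manip, viewer, workorder gives the robot as it stands.
- The arm moves only by the shell command python3 -m crank 'ROWS' [FORCE]. ROWS is JSON, one flat list of numbers, 5 for each row, row after row: the opening, from 0 (shut) to 1 (fully open), then the shift along the world's x, y, z in mm, then the turn about the world's z in rad. A call has 1 to 10 rows; each row is the pose to reach, as a shift and turn from the pose commanded when the call began; what a row does not reach only later rows make up. A row lasts 1/8 s, in which the tool goes at most 62.5 mm and 10.7 degrees, less where a joint would pass 70% of its speed; a pose out of reach is approached as far as the arm can. A call with a gripper value outside its range is refused whole. The fingers move at their own pace and stop on an object; FORCE is the grip in N (left out, the last holds). Time passes only in rows, so rows that repeat a pose let the fingers close. It gives the time, the measured TCP pose, the force and the opening at its end, in the units of the state.
- manip.sense(): the state, without advancing time (a new reading comes with each control period).
- viewer.snapshot(name): name is "side" or "top"; returns a dict with "img" (480x640x3 uint8, red, green, blue), "range_z" (480x640 float32, m along the optical axis (not along the pixel's ray), 0 where there is no reading), "fx", "fy", "cx", "cy" (pixels), "origin" and "attitude" of the camera in the world. Camera axes: x right, y down, z forward; pixel columns grow to the right and rows downward; lengths in m; the calibration is good to about 2 mm. A picture is of the moment at which its call begins.
- workorder.sign_off(): hands the job in, once; it reports no verdict.
The state is a dict: "t": time; "q": joint angles; "qd": joint speeds; "tau": joint torques, N m; "tcp_pos": TCP position; "tool_rot": TCP orientation; "force": force on the tool from outside, world axes, zero at the start; "ft_torque": the same for the moment, N m; "finger_gap": opening from 0.0 (shut) to 1.0 (fully open).
Only numpy, scipy, OpenCV 4.12 (cv2) and the standard library are available. Lean on these libraries where they do the work, as an engineer would, in place of code of your own. Each camera call takes 0.05 s, during which the arm holds its last target.

TASK

On the casting hearth, push the standing sand-coloured firebrick over so that it falls flat on its broad face towards the dark vent. Then push it along the slab until it sits square and snug against the fixed red-brown brick and covers the whole vent. Only push it: do not lift or carry it, leave the two dishes and the mould block where they stand, and finish clear of everything.

Things in the scene. Friction and masses are not known exactly. Their poses are not given: they have to be found in the camera images.
- hearth: fixed dark concrete slab 20 mm thick, 370 (x) by 540 mm (y), spanning x -190..180, y -270..270 mm; origin at table level, slab top 20 mm above it. Its +x points horizontally from the standing brick over the vent to the fixed brick. Place and yaw vary
- vent (a point): centre of the dark rectangular vent sunk in the slab, level with the slab top, at hearth x=52.5, y=0 mm. The vent measures 75 mm (hearth x) by 150 mm (hearth y): x 15..90, y -75..75 mm. The brick covers it when snug with its centre within about 37 mm of hearth y=0
- fence_face (a point): foot of the vent-side face of the fixed red-brown brick, at mid-length, level with the slab top (hearth x=100, y=0 mm). That brick is fixed on the slab: 64 mm (x) by 230 mm (y), 57 mm high. The loose brick, lying snug against it, has its centre at hearth x=43 mm
- brick: loose sand-coloured firebrick, 64 x 230 x 114 mm along its x, y, z, 0.6-0.9 kg; origin at its centre. Starts standing on a long narrow side on the slab, 114 mm tall, its x (level) within 0.1 rad of hearth +x. Pushed near the top along +x it rocks on its lower leading edge and falls past about 0.5 rad; then its x points down, it is 64 mm tall, 114 mm along hearth x
- brick_foot (a point): middle of the standing brick's lower leading edge (brick x=32, z=-57 mm), the edge it tips over; it starts about 150 to 200 mm short of the fixed brick, so the fallen brick leaves a gap of about 30 to 85 mm to close
- dish_a: loose rust-brown shallow round steel dish, 84 mm across, 22 mm high, origin at the centre of its underside, standing on the slab beside the work; not to be disturbed
- dish_b: a second such dish, same size and origin, also on the slab; not to be disturbed
- mould: loose grey-green casting mould block, 60 x 60 x 55 mm with a black round pouring mark on top, origin at the centre of its underside, on the slab near the end of the fixed brick or beside the work; not to be disturbed
Mind the look-alikes: they are no part of the job. Of the things that look like the brick, the largest one is meant.

How it is judged:
By the outcome, as a careful person would: the job done as asked, in the order asked, and still so for the second after the job is handed in, with the robot touching nothing.
It also fails if it takes over 48 s, if anything falls off the work surface, if the arm or the gripper's body presses on something with over 40 N, if the wrist force passes 120 N, or if a joint passes its speed limit or range.

## Working session

There is one attempt and no reset: what is moved stays moved. The work goes in short steps, Python scripts to look and compute and a shell command to move; the robot and the scene stay as the last step left them, time stands still between calls to the robot, and variables do not carry over. Pictures are saved under pics/ and viewed, and the job is handed in when it is done.

```bash
mkdir -p pics; ls; cat > h.py <<'E'
import numpy as np,cv2
from scipy.spatial.transform import Rotation as R
from station import manip,viewer,workorder
def snap(n,f=None):
    s=viewer.snapshot(n)
    if f: cv2.imwrite('pics/'+f,cv2.cvtColor(s['img'],cv2.COLOR_RGB2BGR))
    return s
def rot(s):
    a=np.array(s['attitude'],float)
    return a if a.shape==(3,3) else R.from_quat(a).as_matrix()
def ray(s,u,v,z):
    d=rot(s)@np.array([(u-s['cx'])/s['fx'],(v-s['cy'])/s['fy'],1]);o=np.array(s['origin'])
    return o+d*(z-o[2])/d[2]
def cloud(s):
    v,u=np.mgrid[:480,:640];z=s['range_z']
    p=np.stack([(u-s['cx'])/s['fx']*z,(v-s['cy'])/s['fy']*z,z],-1)
    return p@rot(s).T+np.array(s['origin'])
E
python3 - <<'E'
from h import *
for n in('top','side'):
    s=snap(n,n+'0.png');print(n,s['fx'],s['cx'],s['cy'],s['origin'],s['attitude'])
print(manip.sense())
E
```

```text
pics
top 466.21292711582765 323.96542315535066 236.5730321443859 [0.46636284 0.1027786  1.03402298] [-0.70208541  0.71093426 -0.03040048  0.02691394]
side 544.3205787096259 321.80426746598994 241.1858946616295 [0.12398233 0.58721522 0.80402606] [-0.31568896  0.88150228 -0.32871743  0.12344658]
{'t': 0.1, 'q': array([-1.35749329e+00,  5.28377125e-01,  1.43374358e+00, -8.49609389e-06,
        1.18142341e+00, -1.78499524e-01]), 'qd': array([ 0.00021461, -0.00166653, -0.00298235, -0.00031519,  0.00098188,
       -0.00106493]), 'tau': array([-3.16624946e-04, -4.43305099e+01, -1.78586340e+01, -3.19771079e-04,
        3.91119771e-03,  1.14691292e-05]), 'tcp_pos': array([ 0.23855896, -0.57704701,  0.25543875]), 'tool_rot': array([-0.69356635, -0.13832965,  0.69359592, -0.13695006]), 'force': array([ 0.3786425 , -0.89089926, -0.25079172]), 'ft_torque': array([-0.00159345, -0.02422509, -0.04662455]), 'finger_gap': 1.0052977844315285}
```

View pics/top0.png

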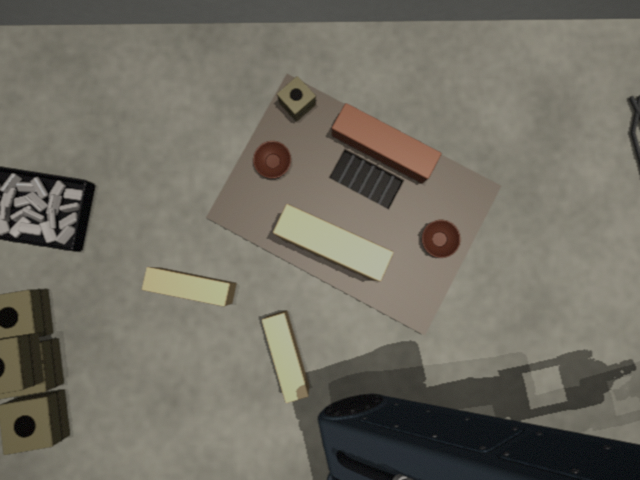

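View pics/side0.png

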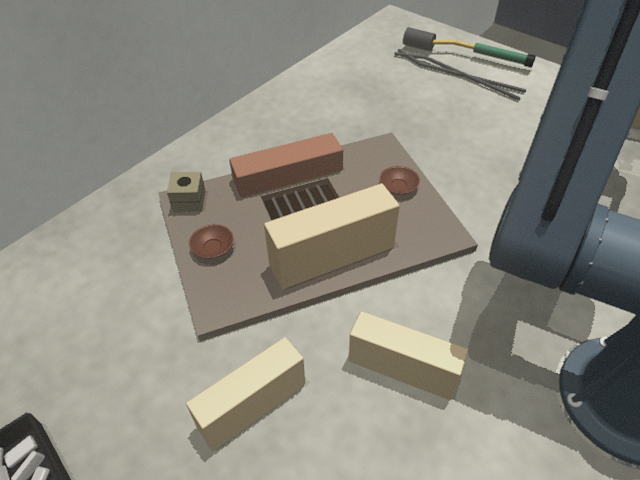

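The top view shows three sand-coloured blocks, at (332,241), (187,286) and (284,356). The one at (332,241) is the largest and stands on the slab in front of the vent at (367,179), so it is the brick meant. The red-brown fixed brick is at (386,142), the dishes at (272,160) and (440,239), and the mould at (296,97). Next I'll measure them and check the choice with a crop.

```bash
cat > meas.py <<'E'
from h import *
def rect(P):
    (c,wh,a)=cv2.minAreaRect((P[:,:2]*1000).astype(np.float32)); return np.array(c),wh,a
def hearth_fit(s,C):
    hsv=cv2.cvtColor(s['img'],cv2.COLOR_RGB2HSV)
    return hsv
if __name__=='__main__':
    s=snap('top');C=cloud(s);im=s['img'];hsv=cv2.cvtColor(im,cv2.COLOR_RGB2HSV)
    for n,(u,v) in dict(brick=(332,241),s1=(187,286),s2=(284,356),fence=(386,142),da=(272,160),db=(440,239),mould=(300,105),slab=(230,215),vent=(367,179)).items():
        print(n,hsv[v,u],C[v,u].round(3))
    z=C[:,:,2]
    def comp(m,u,v):
        n,l=cv2.connectedComponents(m.astype(np.uint8)); return l==l[v,u]
    for n,(u,v),lo,hi in [('brick',(332,241),.125,.145),('fence',(386,142),.068,.088),('mould',(305,105),.065,.085),('s1',(187,286),.04,.2),('s2',(284,356),.04,.2)]:
        m=comp((z>lo)&(z<hi),u,v);P=C[m];c,wh,a=rect(P);print(n,m.sum(),P[:,2].mean().round(4),c.round(1),np.round(wh,1),round(a,2),'bp',cv2.boxPoints((tuple(c),wh,a)).round(0).tolist())
    m=comp((z>.012)&(z<.2)&(hsv[...,0]>=0),230,215);P=C[m];P=P[P[:,2]<.03];print('slab',rect(P),P[:,2].mean())
    dm=(hsv[...,0]<8)|(hsv[...,0]>174);dm&=hsv[...,1]>120
    for u,v in((272,160),(440,239)):
        m=comp(dm&(hsv[...,2]<150),u,v);cs=max(cv2.findContours(m.astype(np.uint8),0,1)[0],key=cv2.contourArea);(cx,cy),r=cv2.minEnclosingCircle(cs);p=ray(s,cx,cy,.042);print('dish',cx,cy,r,p.round(4),(r*(1.034-.042)/s['fx']))
    vm=(hsv[...,2]<60)
    n,l,st,ce=cv2.connectedComponentsWithStats(cv2.morphologyEx(vm.astype(np.uint8),cv2.MORPH_CLOSE,np.ones((11,11))))
    k=l[179,367];ys,xs=np.where(l==k);Q=np.array([ray(s,x,y,.02) for x,y in zip(xs,ys)]);print('vent',k,rect(Q))
    cv2.imwrite('pics/crop1.png',cv2.cvtColor(cv2.resize(im[70:340,200:510],None,fx=2.2,fy=2.2,interpolation=2),cv2.COLOR_RGB2BGR))
E
python3 meas.py
```

```text
brick [ 32  35 180] [0.531 0.082 0.133]
s1 [ 27  58 179] [0.447 0.377 0.082]
s2 [ 33  47 180] [0.305 0.181 0.086]
fence [  9 107 152] [ 0.741 -0.035  0.076]
da [  7 120 104] [0.719 0.21  0.024]
db [  8 101 126] [ 0.54  -0.155  0.024]
mould [ 22  70 131] [0.825 0.145 0.072]
slab [ 16  45 119] [0.599 0.303 0.017]
vent [18 20 65] [ 0.679 -0.001 -0.   ]
brick 3881 0.1333 [529.1  81.7] [230.   64.2] 64.9 bp [[451.0, -9.0], [509.0, -36.0], [607.0, 172.0], [549.0, 199.0]]
fence 3326 0.0763 [745.7 -34.6] [230.2  65.5] 60.94 bp [[661.0, -119.0], [718.0, -151.0], [830.0, 50.0], [773.0, 82.0]]
mould 818 0.0744 [847.3 154.6] [61.5 60.8] 41.73 bp [[804.0, 157.0], [845.0, 111.0], [891.0, 152.0], [850.0, 198.0]]
s1 2193 0.083 [446.3 380.3] [172.7  48.2] 78.02 bp [[405.0, 301.0], [452.0, 291.0], [488.0, 460.0], [441.0, 470.0]]
s2 2282 0.0826 [302.3 180.6] [172.6  48.9] 15.82 bp [[213.0, 181.0], [226.0, 134.0], [392.0, 181.0], [379.0, 228.0]]
slab (array([626.57739258,  31.28942871]), (541.740234375, 370.8145446777344), 61.036922454833984) 0.019691556793467065
dish 319.5 239.5 399.30010986328125 [0.5408 0.107  0.042 ] 0.8496240364565546
dish 319.5 239.5 399.30010986328125 [0.5408 0.107  0.042 ] 0.8496240364565546
vent 3 (array([689.61303711,  -1.51906586]), (235.85096740722656, 97.21157836914062), 61.09260559082031)
```

View pics/crop1.png

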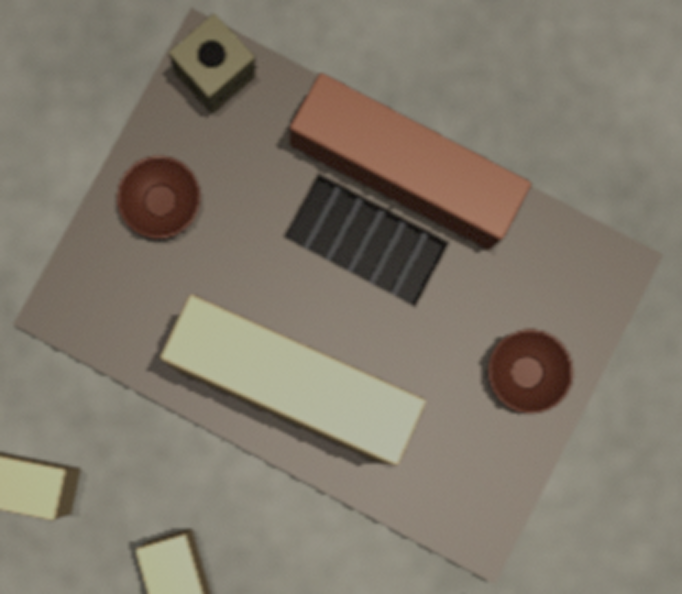

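```bash
python3 - <<'E'
from h import *
s=manip.sense();M=R.from_quat(s['tool_rot']).as_matrix();print(M.round(3))
y=np.degrees(np.arctan2(M[1,1],M[0,1]));print('tool y az',y)
u=np.array([np.cos(np.radians(-25.1)),np.sin(np.radians(-25.1))])
T=np.array([529.1,81.7])-75*u
print('shift',T-s['tcp_pos'][:2]*1000, 'turns',[np.radians(a-y) for a in(64.9,64.9-180)])
print('q6',s['q'][5], 'base turn',np.arctan2(T[1],T[0])-s['q'][0])
E
```

```text
[[-0.     0.382 -0.924]
 [ 0.002 -0.924 -0.382]
 [-1.    -0.002 -0.   ]]
tool y az -67.5509198543183
shift [222.59926621 690.62383609] turns [np.float64(2.3117046487529826), np.float64(-0.8298880048368107)]
q6 -0.17851303184442516 base turn 1.5988313351257673
```

```bash
python3 -m crank '[1,14,43,0,0.145, 1,28,86,0,0.29, 1,42,129,0,0.435, 1,56,172,0,0.58, 1,70,215,0,0.725, 1,84,258,0,0.87, 1,98,301,0,1.015, 1,112,345,0,1.16]'; python3 -m crank '[1,14,43,0,0.145, 1,28,86,0,0.29, 1,42,129,0,0.435, 1,56,172,0,0.58, 1,70,215,0,0.725, 1,84,258,0,0.87, 1,98,301,0,1.015, 1,111,345,0,1.15, 1,111,345,0,1.15]'
cat > st.py <<'E'
from h import *
s=manip.sense();M=R.from_quat(s['tool_rot']).as_matrix()
print('t',s['t'],'tcp',(s['tcp_pos']*1000).round(1),'yaz',np.degrees(np.arctan2(M[1,1],M[0,1])).round(2),'F',s['force'].round(2))
E
python3 st.py
```

```text
t: 1.15
tcp_pos: [0.3509, -0.2313, 0.2563]
tool_rot: [0.504, 0.496, -0.504, 0.496]
force: [0.5, 0.9, -0.7]
finger_gap: 1.0
t: 2.28
tcp_pos: [0.4621, 0.1148, 0.2562]
tool_rot: [0.153, 0.69, -0.152, 0.691]
force: [0.5, -0.1, -0.1]
finger_gap: 1.001
t 2.275 tcp [462.1 114.8 256.2] yaz 65.07 F [ 0.53 -0.15 -0.13]
```

Next I'll lower to z≈132 mm and check the side view.

```bash
python3 -m crank '[1,0,-1,-40,0, 1,0,-1,-80,0, 1,0,-1,-124,0, 1,0,-1,-124,0]'; python3 - <<'E'
from h import *
snap('side','side1.png');s=snap('top','top1.png')
E
python3 st.py
```

```text
t: 2.78
tcp_pos: [0.4591, 0.1105, 0.1299]
tool_rot: [0.154, 0.693, -0.156, 0.687]
force: [0.6, 0.0, -0.2]
finger_gap: 0.998
t 2.875 tcp [461.9 110.8 132.8] yaz 64.74 F [0.46 0.64 0.56]
```

View pics/side1.png

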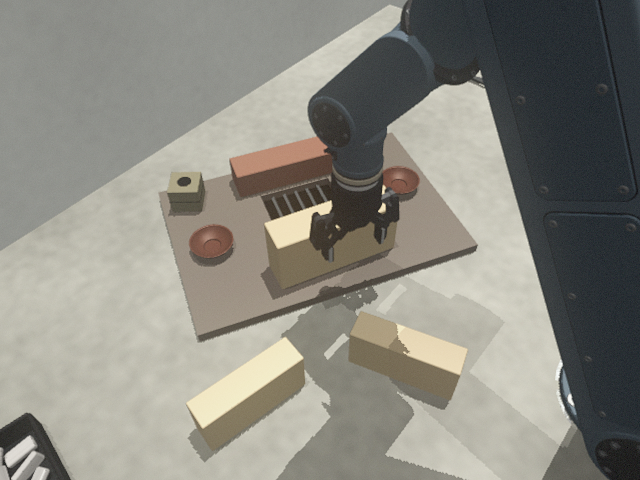

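The open gripper stands upright behind the brick, with its tips at (330,255) and (380,240) and the top edge clear of the body. I'll approach along (0.906, -0.424).

```bash
python3 -m crank '[1,9,-4,0,0, 1,18,-8.5,0,0, 1,25,-12,0,0, 1,30,-14,0,0, 1,36,-17,0,0, 1,41,-19,0,0, 1,45,-21,0,0, 1,45,-21,0,0]'; python3 st.py;  python3 - <<'E'
from h import *
snap('side','side2.png')
E
```

```text
t: 3.88
tcp_pos: [0.5075, 0.0901, 0.1323]
tool_rot: [0.154, 0.69, -0.154, 0.691]
force: [-0.6, 1.0, 0.5]
finger_gap: 0.999
t 3.875 tcp [507.5  90.1 132.3] yaz 64.79 F [-0.59  1.03  0.48]
```

View pics/side2.png

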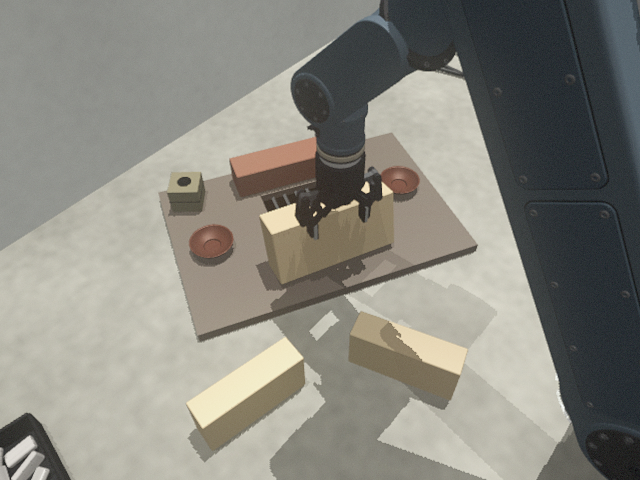

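The brick is tilting about its foot: the top edge has moved and the lower left corner has stayed near (277,283). I'll keep pushing past the balance point.

```bash
python3 -m crank '[1,5,-2,0,0, 1,10,-4.5,0,0, 1,15,-7,0,0, 1,20,-9,0,0, 1,25,-11.5,0,0, 1,28,-13,0,0, 1,28,-13,0,0, 1,28,-13,0,0, 1,28,-13,0,0]'; python3 st.py;  python3 - <<'E'
from h import *
snap('side','side3.png')
E
```

```text
t: 5.05
tcp_pos: [0.5344, 0.0775, 0.1323]
tool_rot: [0.154, 0.69, -0.154, 0.69]
force: [0.2, 0.3, 0.8]
finger_gap: 1.001
t 5.05 tcp [534.4  77.5 132.3] yaz 64.81 F [0.18 0.34 0.78]
```

View pics/side3.png

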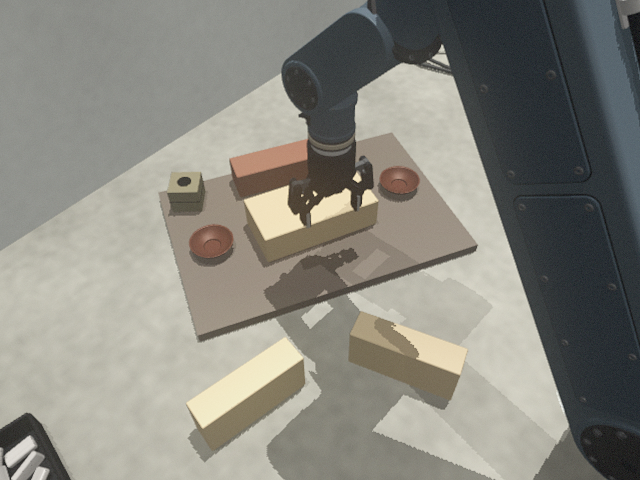

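The brick has fallen flat, with its broad top at (310,205), and nothing is touching it. I'll back off behind it, turn to the hearth yaw and measure.

```bash
python3 -m crank '[1,-15,7,10,0, 1,-35,17,20,0, 1,-60,30,20,-0.03, 1,-80,40,20,-0.066, 1,-90,45,20,-0.066, 1,-90,45,20,-0.066]'; python3 st.py; python3 - <<'E'
from h import *
from meas import rect
s=snap('top','top4.png');C=cloud(s);z=C[...,2]
hsv=cv2.cvtColor(s['img'],cv2.COLOR_RGB2HSV)
m=((z>.076)&(z<.092)&(hsv[...,0]>18)&(hsv[...,2]>100)).astype(np.uint8)
n,l,st,ce=cv2.connectedComponentsWithStats(m)
O=np.array([631,28.9]);a=np.radians(-29.0);ux=np.array([np.cos(a),np.sin(a)]);uy=np.array([-ux[1],ux[0]])
for k in range(1,n):
    if st[k,4]>300:
        c,wh,g=rect(C[l==k]);d=c-O;print(ce[k].round(),st[k,4],c.round(1),np.round(wh,1),round(g,2),'hearth',d@ux,d@uy,C[l==k][:,2].mean())
E
```

```text
t: 5.85
tcp_pos: [0.4439, 0.1228, 0.1527]
tool_rot: [0.176, 0.685, -0.176, 0.685]
force: [-0.1, -0.4, 0.4]
finger_gap: 0.999
t 5.85 tcp [443.9 122.8 152.7] yaz 61.11 F [-0.1  -0.44  0.39]
[351. 203.] 6080 [613.9  42.2] [230.5 114.7] 64.97 hearth -21.381362086163318 3.3523329475253365 0.08342813665352095
[185. 286.] 2045 [446.4 380.5] [172.7  48.3] 77.85 hearth -331.9706085619786 218.02617241736934 0.08477021501141281
[284. 337.] 335 [345.8 180.7] [49.7 34.1] 3.0 hearth -323.07523051347755 -5.5055798706809345 0.08472400828849624
```

View pics/top4.png

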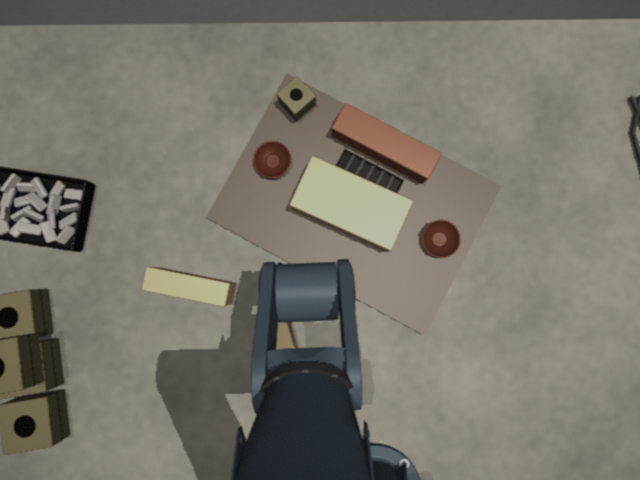

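The brick lies flat, 64 mm tall, at (351,203), which is hearth (-21, +3) with 4° of yaw. The dishes and mould haven't moved. I'll lower the gripper behind it for the long push.

```bash
python3 -m crank '[1,25,-4,-20,0, 1,50,-14,-50,0, 1,57,-18,-80,0, 1,57,-18,-91,0, 1,57,-18,-91,0]'; python3 st.py; python3 - <<'E'
from h import *
snap('side','side5.png')
E
```

```text
t: 6.52
tcp_pos: [0.5011, 0.1043, 0.0607]
tool_rot: [0.177, 0.685, -0.177, 0.684]
force: [-0.8, -0.9, 0.5]
finger_gap: 0.995
t 6.525 tcp [501.1 104.3  60.7] yaz 61.0 F [-0.83 -0.88  0.52]
```

View pics/side5.png

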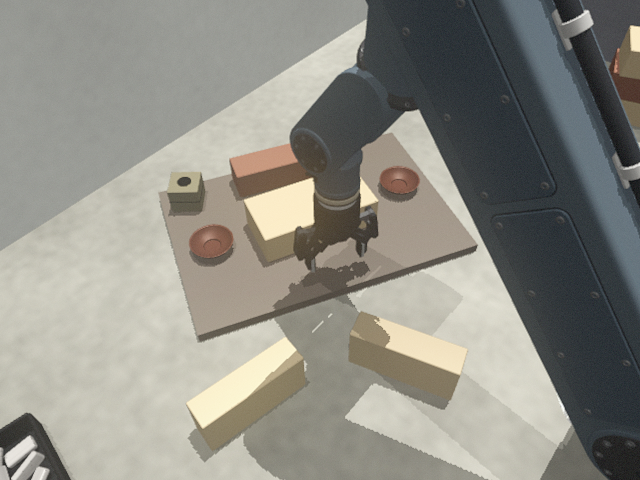

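```bash
python3 -m crank '[1,15,-8.5,0,0, 1,30,-17,0,0, 1,40,-22,0,0, 1,49,-27,0,0, 1,57,-31.5,0,0, 1,65,-36,0,0, 1,73,-40.5,0,0, 1,81,-45,0,0, 1,87,-48,0,0, 1,87,-48,0,0]'; python3 st.py; cat > br.py <<'E'
from h import *
from meas import rect
import sys
s=snap('top',sys.argv[1]+'t.png');C=cloud(s);z=C[...,2];snap('side',sys.argv[1]+'s.png')
hsv=cv2.cvtColor(s['img'],cv2.COLOR_RGB2HSV)
m=((z>.076)&(z<.092)&(hsv[...,0]>18)&(hsv[...,2]>100)).astype(np.uint8)
n,l,st,ce=cv2.connectedComponentsWithStats(m)
O=np.array([631,28.9]);a=np.radians(-29.0);ux=np.array([np.cos(a),np.sin(a)]);uy=np.array([-ux[1],ux[0]])
for k in range(1,n):
    if st[k,4]>300:
        c,wh,g=rect(C[l==k]);d=c-O;print(ce[k].round(),st[k,4],np.round(wh,1),round(g,2),'hearth',(d@ux).round(1),(d@uy).round(1))
E
python3 br.py p6
```

```text
t: 7.82
tcp_pos: [0.5851, 0.0573, 0.0611]
tool_rot: [0.177, 0.688, -0.177, 0.682]
force: [-5.2, 3.0, 5.6]
finger_gap: 0.999
t 7.825 tcp [585.1  57.3  61.1] yaz 61.0 F [-5.21  2.97  5.6 ]
[335. 162.] 1257 [131.2 114.9] 60.53 hearth 14.5 48.0
[404. 200.] 899 [123.4  57.8] 3.25 hearth 33.0 -102.9
```

View pics/p6t.png

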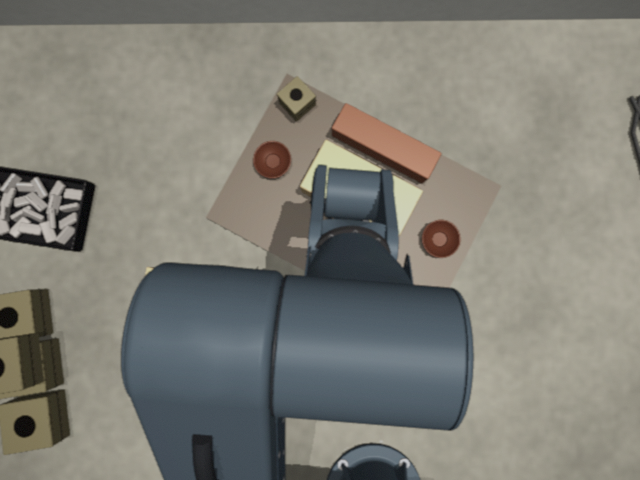

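View pics/p6s.png

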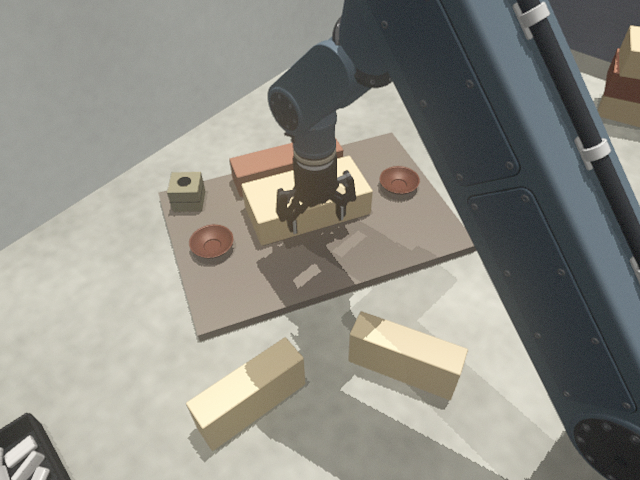

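The brick is now square to the hearth, with about 28 mm still to close. I'll continue more slowly.

```bash
python3 -m crank '[1,5,-3,0,0, 1,10,-5.5,0,0, 1,14,-8,0,0, 1,18,-10,0,0, 1,20.5,-11.5,0,0, 1,22.5,-12.5,0,0, 1,22.5,-12.5,0,0]'; python3 st.py
```

```text
t: 8.8
tcp_pos: [0.6065, 0.0454, 0.061]
tool_rot: [0.177, 0.688, -0.177, 0.681]
force: [-8.0, 4.3, 6.9]
finger_gap: 1.0
t 8.8 tcp [606.5  45.4  61. ] yaz 61.01 F [-8.02  4.31  6.92]
```

```bash
python3 -m crank '[1,1.3,-0.7,0,0, 1,2.2,-1.2,0,0, 1,2.6,-1.4,0,0, 1,2.6,-1.4,0,0]'; python3 st.py;python3 -m crank '[1,0.9,-0.5,0,0, 1,1.7,-1,0,0, 1,1.7,-1,0,0]'; python3 st.py
```

```text
t: 9.3
tcp_pos: [0.6087, 0.0443, 0.061]
tool_rot: [0.177, 0.689, -0.177, 0.68]
force: [-7.8, 4.2, 8.1]
finger_gap: 1.003
t 9.3 tcp [608.7  44.3  61. ] yaz 61.01 F [-7.75  4.23  8.05]
t: 9.68
tcp_pos: [0.6093, 0.0439, 0.061]
tool_rot: [0.177, 0.69, -0.177, 0.679]
force: [-10.0, 6.5, 8.8]
finger_gap: 1.003
t 9.675 tcp [609.3  43.9  61. ] yaz 61.01 F [-10.03   6.52   8.81]
```

```bash
for i in 1; do python3 -m crank '[1,1,-0.5,0,0, 1,2,-1,0,0, 1,2,-1,0,0]'; python3 st.py; python3 -m crank '[1,1,-0.5,0,0, 1,2,-1,0,0, 1,2,-1,0,0]'; python3 st.py; done
```

```text
t: 10.05
tcp_pos: [0.6093, 0.0439, 0.061]
tool_rot: [0.177, 0.691, -0.177, 0.678]
force: [-14.6, 8.1, 12.7]
finger_gap: 1.003
t 10.05 tcp [609.3  43.9  61. ] yaz 61.01 F [-14.57   8.07  12.67]
t: 10.42
tcp_pos: [0.6092, 0.0439, 0.061]
tool_rot: [0.177, 0.693, -0.177, 0.676]
force: [-16.8, 11.7, 16.0]
finger_gap: 1.002
t 10.425 tcp [609.2  43.9  61. ] yaz 61.01 F [-16.84  11.69  16.01]
```

The push has stalled against the fixed brick, with horizontal force rising to about 20 N and no motion. I'll back straight off, rise and check.

```bash
python3 -m crank '[1,-4,2,0,0, 1,-10,5.5,0,0, 1,-26,14.5,0,0, 1,-50,28,0,0, 1,-75,42,0,0, 1,-90,50,40,0, 1,-100,55,80,0, 1,-140,80,110,0, 1,-170,95,110,0, 1,-170,95,110,0]'; python3 st.py; python3 br.py p7
```

```text
t: 11.68
tcp_pos: [0.4474, 0.1352, 0.1718]
tool_rot: [0.176, 0.685, -0.176, 0.684]
force: [-0.4, 0.2, -0.7]
finger_gap: 0.999
t 11.675 tcp [447.4 135.2 171.8] yaz 61.13 F [-0.39  0.2  -0.7 ]
[367. 177.] 6002 [230.3 115.6] 61.1 hearth 42.9 -1.2
[185. 286.] 2046 [172.9  48.3] 77.93 hearth -332.2 218.3
[280. 338.] 741 [72.7 47.3] 15.77 hearth -332.4 1.0
```

View pics/p7t.png

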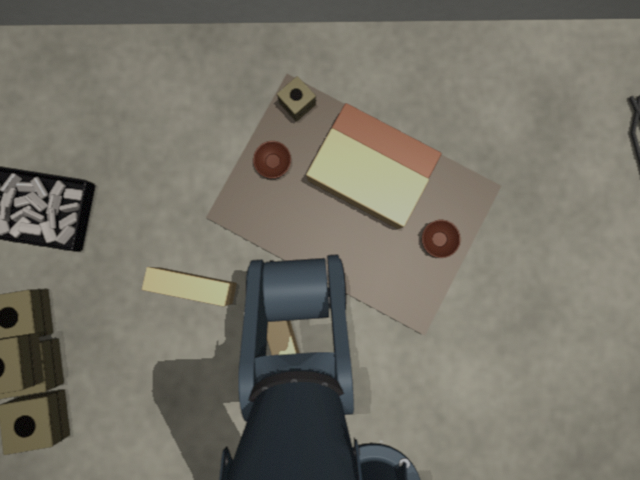

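View pics/p7s.png

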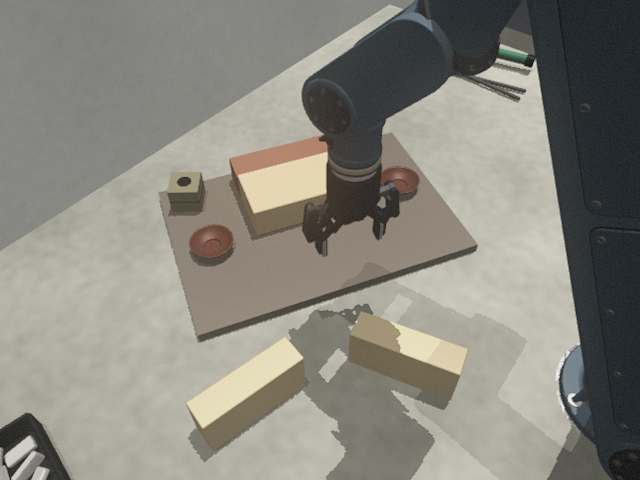

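The brick lies flat at hearth (42.9, -1.2) with its long side at 61.1°, against 60.9–61.0° for the fixed brick and slab. No vent is visible. The dishes at (272,160) and (440,239) and the mould at (296,97) are where they started, and the gripper is clear.

```bash
python3 -c "
from h import *
print(workorder.sign_off())"; python3 st.py
```

```text
the job is handed in; nothing more can be done
None
the job is handed in; nothing more can be done
```

I tipped the large firebrick over towards the vent with the open fingers, and it fell flat. I then pushed it about 64 mm along the slab until it stalled against the fixed red-brown brick at about 20 N, backed off clear, and handed in at about 12 s.

- **Brick position:** its centre measured hearth x = 42.9 mm and y = -1.2 mm, against a target of x = 43 and y within 37 mm of 0. It is square to the fixed brick within about 0.2°, and the vent is fully covered.
- **Surroundings:** in the last pictures, by eye, the dishes and mould had not moved. Forces on the wrist at the end of each move stayed well under the limits, and the gripper was touching nothing.
- **A failed check:** my dish circle fit and vent colour mask gave useless results in the first measurement. I used depth readings at the dish pixels and the given vent position instead. No other check failed or disagreed.

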